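Tip a printing block over the step and print it

ROBOT

A 7-joint arm with a two-finger parallel gripper is mounted at the origin on a cart in front of the work surface, level with it; the furniture and walls round the work are solid. World frame = base frame: x ahead of the robot, y to its left, z up, the work surface at z = 0. Lengths are in m, angles in rad, forces in N, time in s.
With the tool pointing down it reaches from about 0.35 to 0.9 m from the base axis. Payload 7.2 kg.
Tool frame: the origin (TCP) lies at the very end of the fingers, on their centre line; the grasp point (between the pads) lies 19 mm behind it (ctrl.grip_depth is the distance from the TCP to the grasp point, in m); y points along the fingers, z is the direction in which the jaws open and shut, and the axes are right-handed (so a half turn about y gives the same grasp; the last joint's range is limited). The gripper opens to 88 mm and grips with 3 to 60 N. Pads are 20 mm wide; open, the fingers measure 115 mm over their backs; the gripper's body (75 mm by 178 mm) begins 61 mm behind the grasp point.
Start: joints at [-0.068, 0.411, -0.013, 1.596, 0.006, 1.134, -0.082], TCP at [0.625, -0, 0.223] pointing down, gripper open.
Joint ranges: [-2.95, 2.95], [-0.29, 1.99], [-1.47, 1.44], [0.14, 2.54], [-1.03, 4.17], [0.13, 1.85], [-2.86, 2.86]. Speed limits (rad/s): [2.39, 2.39, 3.01, 3.01, 3.14, 3.14, 3.14].

INTERFACE

Orientations are given as a 3x3 rotation matrix whose columns are the frame's x, y, z axes.
In Python, from plant import ctrl, camera gives the robot as it stands.
- The arm moves only by the shell command python3 -m pendant 'ROWS' [FORCE]. ROWS is JSON, a list of rows, each a list of 7 numbers: the opening, from -1 (shut) to 1 (fully open), then the shift along the tool's x, y, z in mm, then the turn, a rotation vector about the tool's x, y, z in degrees. In form: [[claw, tx, ty, tz, wx, wy, wz], ...]. A call has exactly 5 rows; each row shifts and turns the commanded pose from where the row before left it, along the tool's axes as they then stand; what a row does not reach is not made up. A row lasts 1/8 s, in which the tool goes at most 62.5 mm and 10.7 degrees, less where a joint would pass 70% of its speed; a pose out of reach is approached as far as the arm can. A call is refused whole if a number of a shift passes 62.5 or a number of a turn 10.7, either way. A call with a gripper value outside its range is refused whole. The fingers move at their own pace and stop on an object; FORCE is the grip in N (left out, the last holds). Time passes only in rows, so rows that do not move let the fingers close, or fill a call up. It gives the time, the measured TCP pose, the force and the opening at its end, in the units of the state.
- ctrl.observe(): the state, without advancing time (a new reading comes with each control period).
- camera(name): name is "scene" or "side" or "wrist"; returns a dict with "color" (420x560x3 uint8, red, green, blue), "depth" (420x560 float32, m along the optical axis (not along the pixel's ray), 0 where there is no reading), "K" (3x3 intrinsics, pixels), "position" and "orientation" of the camera in the world. Camera axes: x right, y down, z forward; pixel columns grow to the right and rows downward; lengths in m; the calibration is good to about 2 mm. A picture is of the moment at which its call begins.
- ctrl.finish_job(): hands the job in, once; it reports no verdict.
The state is a dict: "time": time; "qpos": joint angles; "qd": joint speeds; "effort": joint torques, N m; "position": TCP position; "eef_rot": TCP orientation; "contact_force": force on the tool from outside, world axes, zero at the start; "moment": the same for the moment, N m; "grip_width": finger opening in m.
Only numpy, scipy, OpenCV 4.12 (cv2) and the standard library are available. Lean on these libraries where they do the work, as an engineer would, in place of code of your own. Each camera call takes 0.05 s, during which the arm holds its last target.

TASK

Without gripping or lifting it, push the printing block across the lower bed of the board and against the step, and keep pushing so that it tips up on the step's edge and flips over, to lie carved face down flat on the white sheet. Then press down firmly for a moment on the middle of its wooden back with a fingertip to take the print, and draw clear. Leave the other things on the table where they are.

Things in the scene. Friction and masses are not known exactly. Their poses are not given: they have to be found in the camera images.
- print_block: loose flat wooden printing block, 60 (x) x 80 (y) x 18 mm (z), 0.1 kg; dark face with a red carved leaf, pale back whose lowest 5 mm is set in 5 mm all round. Origin at the centre of its plain back, underneath at the start; z points out of the carved face (up at the start). Its 80 mm side starts within 15 degrees of parallel to the step. Pushing level may jam it; a finger that also moves upward lifts the near edge by friction.
- block_center (a point): the centre of the printing block, half-way through its thickness (9 mm from face and back); it starts 60 to 90 mm short of the step
- print_board: fixed two-level wooden board. Origin on the table under the middle of the step; x points from the lower bed over the step to the deck (away from the robot within 15 degrees), y along the step. Pale lower bed: x -150 to 0 mm, top 8 mm over the table. Darker deck: x 0 to 125 mm, top at 17 mm. Both 240 mm wide. White sheet on the deck: x 3.5 to 117.5, y -100 to 100 mm.
- step_edge (a point): middle of the upper edge of the step, 17 mm over the table, axes as the board's; the step is an upright wall 9 mm high, half the block's thickness
- ink_blue: bystander: round blue-black ink bottle with a red cap, 43 mm across, 60 mm tall; origin at the centre of its underside
- eraser: bystander: blue and white eraser, 23 x 60 x 13 mm, lying flat; origin at the centre of its underside
- glue: bystander: glue stick with a blue cap and yellow body, 26 mm across, 89 mm tall, standing; origin at the centre of its underside
- tube_red: bystander: red paint tube, 36 x 115 x 21 mm, lying flat; origin at the centre of its underside
Not all that is in view belongs to the job. What is meant by the print_block is not yellow, and is the larger of those in its own colour.

How it is judged:
On the way, in this order (a step that is already met when the one before it is completed fails the run):
1. the block, still lying face up on the lower bed, is pushed up against the step (its centre within 38 mm of the step) (x of block_center in the frame of print_board between -0.038 and -0.015 m and angle between print_block's own z axis and vertical below 0.6 rad and z of block_center in the frame of print_board below 0.035 m), for 0.02 s.
2. it stands tipped up on the edge of the step (angle between print_block's own z axis and vertical between 1 and 2.3 rad and x of block_center in the frame of print_board between -0.04 and 0.06 m and z of block_center in the frame of print_board below 0.075 m), for 0.02 s.
3. it lies carved face down, flat on the sheet (angle between print_block's own z axis and vertical above 3 rad and x of block_center in the frame of print_board between 0.024 and 0.095 m and y of block_center in the frame of print_board between -0.072 and 0.072 m and z of block_center in the frame of print_board between 0.022 and 0.031 m), for 0.1 s.
4. a fingertip presses on the middle of its back with more than 3 N (all of step 3 and contact force between the fingers and print_block above 3 N and horizontal distance between the grasp point and block_center below 0.033 m), for 0.15 s.
At the end, for the whole second after the job is handed in: The block lies still, carved face down (within 8 degrees of flat) on the sheet on the deck, its centre 24 to 95 mm beyond the step and within 72 mm of the sheet's middle sideways (all of step 3 and linear speed of print_block below 0.02 m/s and angular speed of print_block below 0.1 rad/s); the robot touches nothing.
It fails at once if the block is lifted or carried (its centre more than 75 mm above the table; flipping over the step takes it to about 50 mm) (height (world z) of block_center above 0.075 m).
It fails at once if the ink_blue is knocked away (moved more than 25 mm) (distance of ink_blue from where it was at the start of the episode above 0.025 m).
It fails at once if the eraser is knocked away (moved more than 25 mm) (distance of eraser from where it was at the start of the episode above 0.025 m).
It fails at once if the glue is knocked away (moved more than 25 mm) (distance of glue from where it was at the start of the episode above 0.025 m).
It fails at once if the tube_red is knocked away (moved more than 25 mm) (distance of tube_red from where it was at the start of the episode above 0.025 m).
It also fails if it takes over 54 s, if anything falls off the work surface, if the arm or the gripper's body presses on something with over 40 N, if the wrist force passes 120 N, or if a joint passes its speed limit or range.

## Working session

There is one attempt and no reset: what is moved stays moved. The work goes in short steps, Python scripts to look and compute and a shell command to move; the robot and the scene stay as the last step left them, time stands still between calls to the robot, and variables do not carry over. Pictures are saved under pics/ and viewed, and the job is handed in when it is done.

```bash
ls; mkdir -p pics
python3 - <<'E'
from plant import ctrl,camera
import cv2,numpy as np
for n in ["scene","side","wrist"]:
    c=camera(n); cv2.imwrite(f"pics/{n}0.png",c["color"][:,:,::-1]); np.savez(f"pics/{n}0.npz",**c)
    print(n,np.round(c["position"],3),np.round(c["orientation"],2).tolist(),np.round(c["K"],0).tolist())
s=ctrl.observe(); print(s)
E
```

```text
pics
scene [-0.349  0.681  0.777] [[-0.62, -0.43, 0.65], [-0.78, 0.34, -0.52], [0.0, -0.83, -0.55]] [[495.0, 0.0, 285.0], [0.0, 495.0, 211.0], [0.0, 0.0, 1.0]]
side [-0.012 -0.717  0.747] [[0.8, -0.38, 0.47], [-0.6, -0.48, 0.64], [-0.02, -0.79, -0.61]] [[418.0, 0.0, 275.0], [0.0, 418.0, 207.0], [0.0, 0.0, 1.0]]
wrist [0.624 0.074 0.383] [[1.0, 0.0, -0.0], [0.0, -0.96, -0.27], [-0.0, 0.27, -0.96]] [[356.0, 0.0, 279.0], [0.0, 356.0, 208.0], [0.0, 0.0, 1.0]]
{'time': 0.15, 'qpos': array([-0.0681829 ,  0.41172474, -0.01269444,  1.59680799,  0.00560959,
        1.13428421, -0.0821936 ]), 'qd': array([ 2.27983335e-03, -3.03182904e-03,  6.95243532e-05, -3.41161655e-03,
       -1.04262710e-03, -1.14666496e-03,  9.52695206e-04]), 'effort': array([ 1.23447033e-03, -5.88331139e+01,  6.41932636e-01, -2.91289848e+01,
       -5.37989591e-02,  1.57438387e-02,  1.06989046e-04]), 'position': array([ 6.24636995e-01, -5.58822334e-05,  2.22014937e-01]), 'eef_rot': array([[ 7.39040050e-07, -1.18462577e-03,  9.99999298e-01],
       [-9.99999995e-01, -9.82715237e-05,  6.22625504e-07],
       [ 9.82707171e-05, -9.99999294e-01, -1.18462584e-03]]), 'contact_force': array([ 0.68700015, -0.39723579, -0.8982742 ]), 'moment': array([-0.01729861,  0.01218713, -0.02868553]), 'grip_width': 0.08760867668650545}
```

View pics/scene0.png

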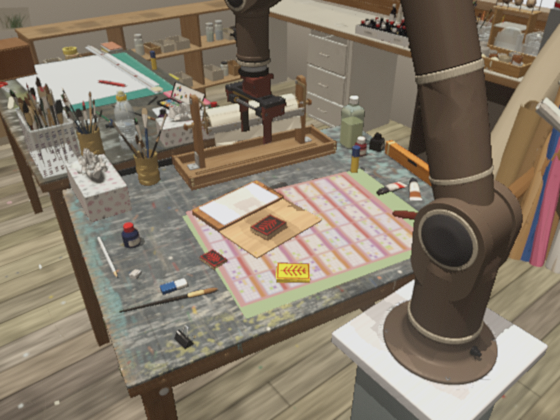

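View pics/side0.png

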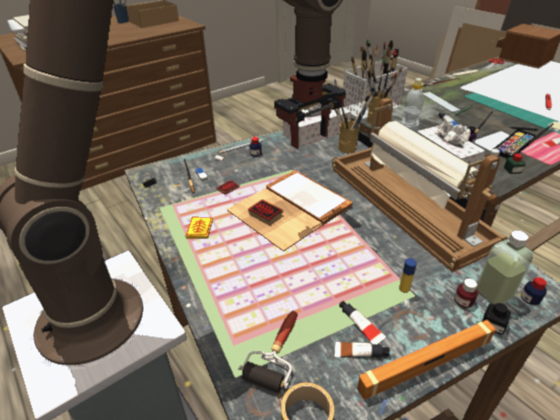

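View pics/wrist0.png

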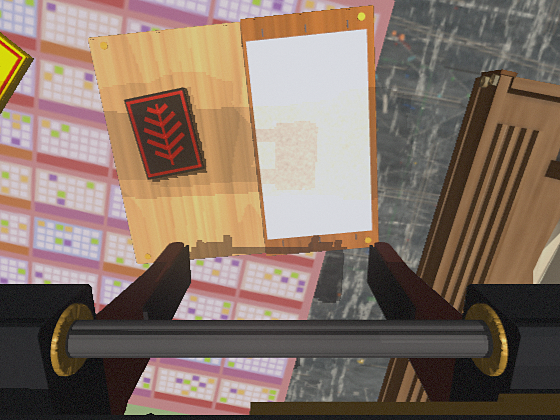

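The wrist view shows the block at (165,133), the step line from (241,20) to (266,250) and the white sheet at (310,135). The yellow block and a smaller red one lie off the board. Next I'll measure.

```bash
cat > h.py <<'E'
import numpy as np,cv2
def ray(c,u,v):
    K=c["K"];d=c["orientation"]@np.array([(u-K[0,2])/K[0,0],(v-K[1,2])/K[1,1],1.]);return c["position"],d
def onz(c,u,v,z):
    p,d=ray(c,u,v);return p+d*(z-p[2])/d[2]
def tri(c1,a,c2,b):
    p,d=ray(c1,*a);q,e=ray(c2,*b)
    t=np.linalg.lstsq(np.c_[d,-e],q-p,rcond=None)[0];x=p+t[0]*d;y=q+t[1]*e
    return (x+y)/2,np.linalg.norm(x-y)
def rect(mask,roi):
    m=np.zeros(mask.shape,np.uint8);x0,y0,x1,y1=roi;m[y0:y1,x0:x1]=mask[y0:y1,x0:x1]*255
    m=cv2.morphologyEx(m,cv2.MORPH_CLOSE,np.ones((7,7),np.uint8))
    cs,_=cv2.findContours(m,cv2.RETR_EXTERNAL,cv2.CHAIN_APPROX_NONE)
    k=max(cs,key=cv2.contourArea);M=cv2.moments(k)
    h=cv2.convexHull(k);q=cv2.approxPolyDP(h,0.04*cv2.arcLength(h,True),True)[:,0]
    return q,(M["m10"]/M["m00"],M["m01"]/M["m00"]),M["m00"]
def cen(z,q,c):
    return np.mean(q,0)
E
python3 - <<'E'
from h import *
C={n:dict(np.load(f"pics/{n}0.npz")) for n in["scene","side","wrist"]}
roi={"wrist":((110,70,225,200),(230,10,385,255)),"scene":((245,205,295,245),(190,175,295,230)),"side":((245,195,290,230),(262,165,350,225))}
Q={}
for n,c in C.items():
    rgb=c["color"].astype(int);hsv=cv2.cvtColor(c["color"],cv2.COLOR_RGB2HSV)
    blk=(rgb.max(2)<110)|((rgb[...,0]>1.8*rgb[...,1])&(rgb[...,2]<90))
    wh=(rgb.min(2)>175)&(hsv[...,1]<40)
    for nm,m,r in(("blk",blk,roi[n][0]),("sheet",wh,roi[n][1])):
        q,ce,a=rect(m,r);Q[n,nm]=q
        print(n,nm,q.tolist(),np.round(ce,1),a)
        z=.026 if nm=="blk" else .0175
        print(np.round([onz(c,*p,z) for p in q],4)[:,:2].tolist())
c=C["wrist"]
for p in[(241,20),(266,250),(90,38),(136,263)]:print(p,np.round(onz(c,*p,.008 if p[0]<200 else .017),4))
# depth check
for p in[(165,133),(220,60),(310,60)]:
    d=c["depth"][p[1],p[0]];o,r=ray(c,*p);print(p,np.round(o+r*d,4))
E
```

```text
scene blk [[285, 223], [286, 227], [270, 238], [252, 227], [269, 216]] [269.6 226.3] 389.0
[[0.4862, 0.0096], [0.4703, 0.019], [0.4582, 0.0807], [0.5257, 0.0885], [0.5387, 0.0229]]
scene sheet [[277, 196], [225, 224], [200, 209], [251, 183]] [237.9 203.1] 1455.5
[[0.6166, -0.0652], [0.5916, 0.13], [0.6962, 0.1449], [0.7244, -0.0493]]
side blk [[249, 208], [263, 200], [280, 209], [281, 216], [269, 224], [252, 215]] [265.4 211.9] 465.0
[[0.4775, 0.0774], [0.5303, 0.0832], [0.5428, 0.0193], [0.5259, -0.007], [0.48, -0.0139], [0.4662, 0.0462]]
side sheet [[262, 183], [297, 173], [344, 200], [317, 216]] [306.2 193.9] 1536.0
[[0.5855, 0.1656], [0.7049, 0.1412], [0.7199, -0.0543], [0.61, -0.0607]]
wrist blk [[185, 88], [206, 172], [153, 181], [124, 100]] [166.3 134.3] 5234.5
[[0.5339, 0.0944], [0.5496, 0.0137], [0.495, 0.0044], [0.4746, 0.0834]]
wrist sheet [[366, 29], [371, 229], [267, 238], [246, 42]] [312.4 132.2] 22242.0
[[0.7047, 0.1472], [0.723, -0.0499], [0.6104, -0.0603], [0.5923, 0.136]]
(241, 20) [0.588  0.1549 0.017 ]
(266, 250) [ 0.6092 -0.0745  0.017 ]
(90, 38) [0.4408 0.1412 0.008 ]
(136, 263) [ 0.4601 -0.0943  0.008 ]
(165, 133) [0.5112 0.0524 0.0256]
(220, 60) [0.5654 0.1216 0.0069]
(310, 60) [0.653  0.1202 0.0181]
```

```bash
python3 - <<'E'
from h import *
C={n:dict(np.load(f"pics/{n}0.npz")) for n in["scene","side","wrist"]}
w,s,d=C["wrist"],C["scene"],C["side"]
print("blk",[ (np.round(a,4),round(b,4)) for a,b in (tri(w,(165,134),s,(269,226)),tri(w,(165,134),d,(265,211)))])
for a,b in zip([(366,29),(371,229),(267,238),(246,42)],[(200,209),(251,183),(277,196),(225,224)]):
    p,e=tri(w,a,s,b);print("sheet",np.round(p,4),round(e,4))
E
python3 -m pendant '[[0,0,12,0,0,10.6,0],[0,0,12,0,0,10.6,0],[0,0,12,0,0,10.6,0],[0,0,12,0,0,10.6,0],[0,0,12,0,0,10.6,0]]'
python3 -m pendant '[[0,0,0,0,0,10.6,0],[0,0,0,0,0,10.6,0],[0,0,0,0,0,10.6,0],[0,40,0,0,0,0,0],[0,40,0,0,0,0,0]]'
```

```text
blk [(array([0.5083, 0.049 , 0.0206]), np.float64(0.0048)), (array([0.51  , 0.0495, 0.0169]), np.float64(0.0041))]
sheet [0.703  0.1449 0.0149] 0.0068
sheet [ 0.723  -0.0491  0.0184] 0.0011
sheet [ 0.6102 -0.0593  0.0225] 0.0016
sheet [0.591  0.1335 0.0194] 0.0053
time: 0.78
position: [0.6248, 0.0, 0.162]
eef_rot: [[-0.802, -0.001, 0.597], [-0.597, -0.0, -0.802], [0.0, -1.0, -0.0]]
contact_force: [-0.5, 0.2, 0.1]
grip_width: 0.0444
time: 1.4
position: [0.5441, -0.0073, 0.162]
eef_rot: [[-0.996, -0.001, 0.091], [-0.091, -0.0, -0.996], [0.001, -1.0, 0.0]]
contact_force: [0.9, -1.2, 0.1]
grip_width: 0.0442
```

```bash
python3 -m pendant '[[0,30,0,-20,0,0,0],[0,30,0,-20,0,0,0],[0,31,0,-19,0,0,0],[0,0,40,0,0,0,0],[0,0,40,0,0,0,0]]'
cat >> h.py <<'E'
def brd(p):
    p=np.asarray(p)-[.5974,.0376,0];return np.array([p[0]*.9957+p[1]*.0925,-p[0]*.0925+p[1]*.9957,p[2]])*1000
E
cat > snap.py <<'E'
import sys
from h import *
from plant import ctrl,camera
k=sys.argv[1]
for n in sys.argv[2:]:
    c=camera(n);im=c["color"][:,:,::-1]
    if n=="scene": im=cv2.resize(im[150:290,150:330],None,fx=3,fy=3)
    if n=="side": im=cv2.resize(im[130:280,200:380],None,fx=3,fy=3)
    cv2.imwrite(f"pics/{n}{k}.png",im);np.savez(f"pics/{n}{k}.npz",**c)
s=ctrl.observe();print(s["time"],np.round(brd(s["position"]),1),s["contact_force"])
E
python3 snap.py 1 wrist side
```

```text
time: 2.02
position: [0.4496, 0.0439, 0.0824]
eef_rot: [[-0.996, 0.002, 0.092], [-0.092, 0.001, -0.996], [-0.002, -1.0, -0.001]]
contact_force: [0.9, -0.3, -0.2]
grip_width: 0.0436
2.125 [-149.6   19.2   79.9] [-0.24405371 -1.03816234  0.30008554]
```

View pics/wrist1.png

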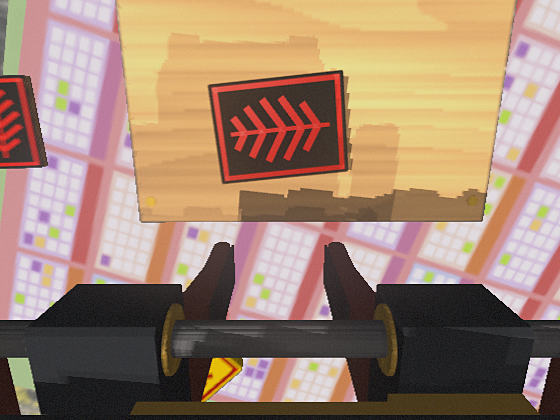

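View pics/side1.png

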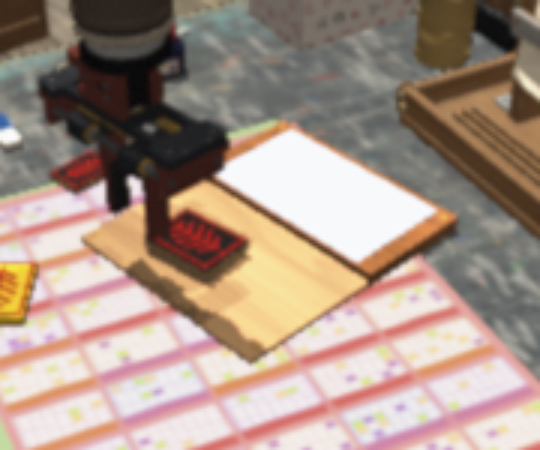

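The block is centred on the fingers in the wrist view: x 215–345, with the fingers at 225 and 335. Next, the distance to its near face.

```bash
python3 - <<'E'
from h import *
c=dict(np.load("pics/wrist1.npz"))
for p in[(222,183),(346,170),(343,71),(209,85)]:print(p,np.round(brd(onz(c,*p,.026)),1))
for p in[(225,243),(335,243)]:print(p,np.round(brd(onz(c,*p,.08)),1), c["depth"][p[1]+5,p[0]])
for p in[(140,221),(483,221)]:print(p,np.round(brd(onz(c,*p,.008)),1))
E
python3 -m pendant '[[0,0,20,0,0,0,0],[0,0,20,0,0,0,0],[0,0,20,0,0,0,0],[0,0,8,0,0,0,0],[0,0,0,0,0,0,0]]'
```

```text
(222, 183) [-118.2   56.8   26. ]
(346, 170) [-110.1  -19.9   26. ]
(343, 71) [-52.9 -15.4  26. ]
(209, 85) [-60.5  61.9  26. ]
(225, 243) [-137.3   47.8   80. ] 0.16507064
(335, 243) [-137.3   -6.1   80. ] 0.16446616
(140, 221) [-148.6  117.8    8. ]
(483, 221) [-148.6 -120.     8. ]
time: 2.75
position: [0.4496, 0.0432, 0.0151]
eef_rot: [[-0.996, -0.0, 0.09], [-0.09, 0.0, -0.996], [0.0, -1.0, -0.0]]
contact_force: [0.0, -0.0, -0.4]
grip_width: 0.0438
```

```bash
python3 -m pendant '[[0,-4,3,0,0,0,0],[0,-8,0,0,0,0,0],[0,-8,0,0,0,0,0],[0,-8,0,0,0,0,0],[0,-8,0,0,0,0,0]]'
python3 -m pendant '[[0,-8,0,0,0,0,0],[0,-8,0,0,0,0,0],[0,-8,0,0,0,0,0],[0,-5,0,0,0,0,0],[0,-5,0,0,0,0,0]]'
python3 snap.py 2 wrist side
```

```text
time: 3.38
position: [0.4855, 0.0465, 0.0116]
eef_rot: [[-0.996, -0.001, 0.091], [-0.091, -0.0, -0.996], [0.001, -1.0, 0.0]]
contact_force: [-2.0, 0.1, 0.9]
grip_width: 0.0436
time: 4.0
position: [0.5191, 0.0495, 0.0116]
eef_rot: [[-0.996, -0.001, 0.091], [-0.091, -0.0, -0.996], [0.001, -1.0, 0.0]]
contact_force: [-1.9, -0.2, 1.1]
grip_width: 0.0438
4.1 [-76.1  19.2  11.7] [ 0.56574566 -0.35104831 -0.26029867]
```

View pics/wrist2.png

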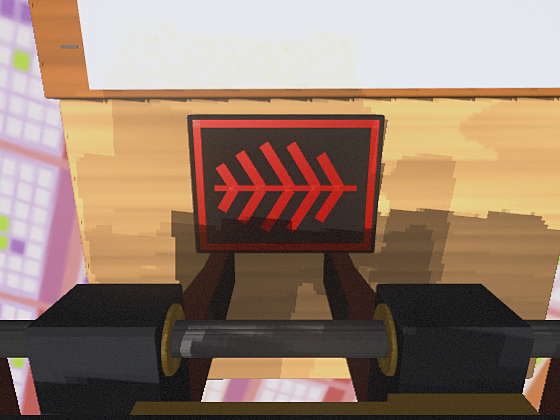

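The block is squared to the step. Its far edge is at row 115 and the step is near row 99. I'll close the gap gently.

```bash
python3 -m pendant '[[0,-2,0,0,0,0,0],[0,-2,0,0,0,0,0],[0,-1,0,0,0,0,0],[0,-1,0,0,0,0,0],[0,0,0,0,0,0,0]]'
python3 snap.py 3 wrist
```

```text
time: 4.72
position: [0.5251, 0.0501, 0.0116]
eef_rot: [[-0.996, 0.0, 0.091], [-0.091, -0.0, -0.996], [-0.0, -1.0, 0.0]]
contact_force: [0.1, -0.1, 0.7]
grip_width: 0.044
4.775 [-70.8  19.2  11.6] [-0.87577375  1.30720536 -0.04093339]
```

View pics/wrist3.png

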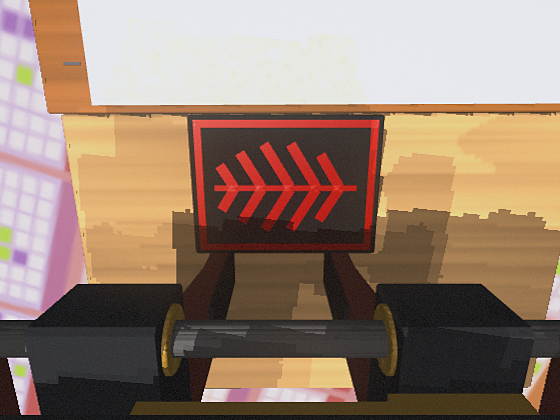

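Only a sliver of gap is left at row 114, and there's no force yet.

```bash
python3 -m pendant '[[0,-1,0,0,0,0,0],[0,-0.5,0,0,0,0,0],[0,-0.5,0,0,0,0,0],[0,0,0,0,0,0,0],[0,0,0,0,0,0,0]]'
python3 -m pendant '[[0,-0.5,0,0,0,0,0],[0,-0.5,0,0,0,0,0],[0,0,0,0,0,0,0],[0,0,0,0,0,0,0],[0,0,0,0,0,0,0]]'
```

```text
time: 5.4
position: [0.5257, 0.0502, 0.0115]
eef_rot: [[-0.996, -0.002, 0.091], [-0.091, -0.0, -0.996], [0.002, -1.0, -0.0]]
contact_force: [-5.2, -0.9, 4.5]
grip_width: 0.0439
time: 6.02
position: [0.5257, 0.0502, 0.0114]
eef_rot: [[-0.996, -0.004, 0.091], [-0.091, -0.0, -0.996], [0.004, -1.0, -0.0]]
contact_force: [-7.8, -1.4, 6.3]
grip_width: 0.0439
```

Firm contact with the step at about 8 N. Next, the first part of the lifting arc.

```bash
python3 -m pendant '[[0,-1,-1,0,0,0,0],[0,-0.5,-2,0,0,0,0],[0,-0.5,-2,0,0,0,0],[0,-0.3,-2,0,0,0,0],[0,-0.2,-2,0,0,0,0]]'
python3 snap.py 4 wrist side
```

```text
time: 6.65
position: [0.5263, 0.0501, 0.0192]
eef_rot: [[-0.996, -0.008, 0.091], [-0.091, -0.001, -0.996], [0.008, -1.0, 0.0]]
contact_force: [-9.9, -1.3, -0.1]
grip_width: 0.044
6.75 [-69.6  19.   19.4] [-9.57043958 -0.91190601  0.54730756]
```

View pics/wrist4.png

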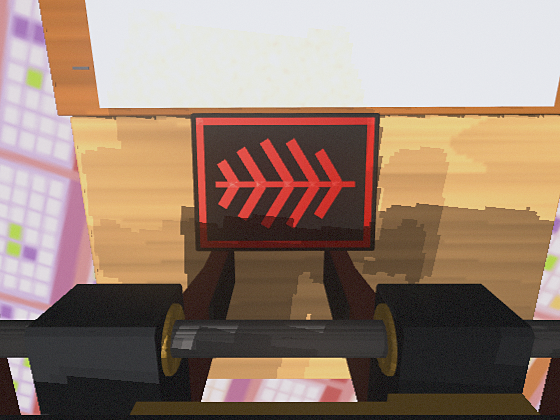

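View pics/side4.png

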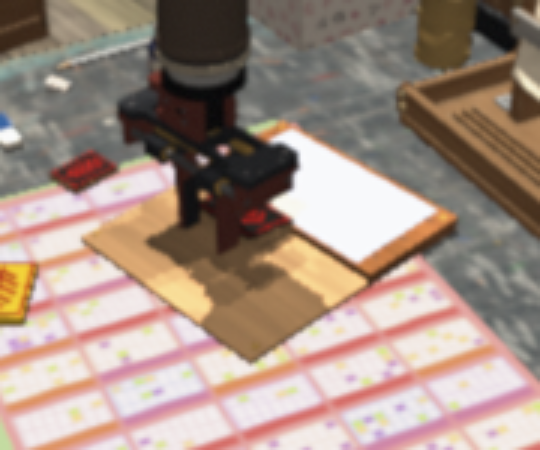

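It's hard to tell from the pictures, so I'll fit the face plane from the depth image.

```bash
cat > tilt.py <<'E'
import sys
from h import *
def tilt(c):
    rgb=c["color"].astype(int)
    m=(rgb[...,0]>150)&(rgb[...,1]<90)&(rgb[...,2]<90)&(c["depth"]>0)
    m[:, :150]=0;m[:,420:]=0;m[260:]=0
    v,u=np.nonzero(m);d=c["depth"][v,u];K=c["K"]
    P=np.c_[(u-K[0,2])/K[0,0]*d,(v-K[1,2])/K[1,1]*d,d]@c["orientation"].T+c["position"]
    B=np.array([brd(p) for p in P]);z=B[:,2];A=np.c_[B[:,:2],np.ones(len(B))]
    k=np.linalg.lstsq(A,z,rcond=None)[0];r=abs(z-A@k)<3
    k=np.linalg.lstsq(A[r],z[r],rcond=None)[0]
    print("n",len(z),"slope deg x,y",np.degrees(np.arctan(k[:2])).round(1),"x",np.percentile(B[:,0],[2,98]).round(1),"z",np.percentile(z,[2,98]).round(1),"ymean",B[:,1].mean().round(1))
tilt(dict(np.load(sys.argv[1])))
E
python3 tilt.py pics/wrist3.npz;python3 tilt.py pics/wrist4.npz
```

```text
n 6987 slope deg x,y [-0.1  0. ] x [-44.6  -2.6] z [24.2 26.8] ymean 18.1
n 6346 slope deg x,y [-7.5  0.1] x [-42.7  -0.8] z [25.1 31.7] ymean 16.0
```

Tilted 7.5° with no slip. I'll continue along the arc.

```bash
python3 -m pendant '[[0,-0.5,-3.5,0,0,0,0],[0,-0.8,-4,0,0,0,0],[0,-1,-4,0,0,0,0],[0,-1.2,-3.5,0,0,0,0],[0,-1.5,-3.5,0,0,0,0]]'
python3 snap.py 5 wrist; python3 tilt.py pics/wrist5.npz
```

```text
time: 7.38
position: [0.5312, 0.0506, 0.038]
eef_rot: [[-0.996, -0.008, 0.091], [-0.091, -0.001, -0.996], [0.008, -1.0, 0.0]]
contact_force: [-11.4, -1.9, 3.6]
grip_width: 0.0442
7.425 [-64.5  19.   38.4] [-12.52007079  -2.38403328   5.61968878]
n 5720 slope deg x,y [-26.3   0. ] x [-37.8   2.6] z [25.1 45.6] ymean 18.4
```

```bash
python3 -m pendant '[[0,-1.8,-3,0,0,0,0],[0,-2,-3,0,0,0,0],[0,-2.2,-3,0,0,0,0],[0,-2.5,-2.8,0,0,0,0],[0,-2.6,-2.6,0,0,0,0]]'
python3 snap.py 6 wrist side; python3 tilt.py pics/wrist6.npz
```

```text
time: 8.05
position: [0.5408, 0.0515, 0.0527]
eef_rot: [[-0.996, -0.011, 0.091], [-0.091, -0.001, -0.996], [0.011, -1.0, -0.0]]
contact_force: [-18.4, -0.9, 15.0]
grip_width: 0.0443
8.15 [-54.7  19.1  53. ] [-17.95982955  -1.03790083  15.34220064]
n 4250 slope deg x,y [-43.4   0. ] x [-28.2   5.2] z [24.3 56. ] ymean 18.5
```

View pics/side6.png

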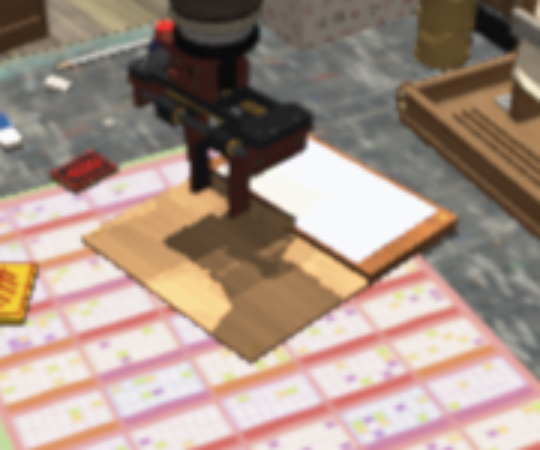

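View pics/wrist6.png

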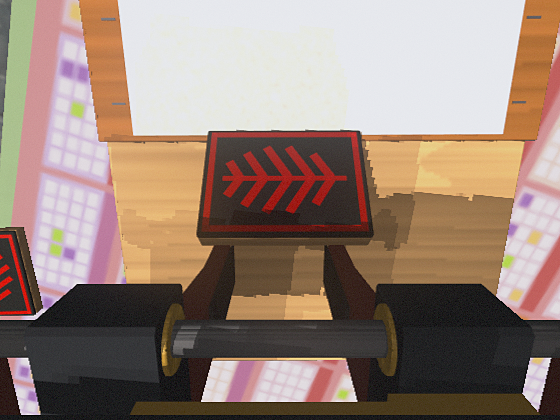

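Tilt is 43°, but the push force (18 N, −15 N) points through the pivot. The next rows follow the tangent, with less inward lead.

```bash
python3 -m pendant '[[0,-2,-3.6,0,0,0,0],[0,-2.5,-3.4,0,0,0,0],[0,-3,-3.2,0,0,0,0],[0,-3.4,-2.8,0,0,0,0],[0,-3.6,-2.4,0,0,0,0]]'
python3 snap.py 7 wrist side; python3 tilt.py pics/wrist7.npz
```

```text
time: 8.78
position: [0.5615, 0.0535, 0.0691]
eef_rot: [[-0.996, 0.0, 0.091], [-0.091, 0.0, -0.996], [-0.0, -1.0, 0.0]]
contact_force: [-0.9, 0.1, -0.0]
grip_width: 0.0436
8.875 [-34.   19.1  69.2] [-0.2770079   0.23731165  0.22844897]
n 169 slope deg x,y [-70.   -0.2] x [-10.8   7.7] z [22.8 74.2] ymean 7.5
```

View pics/wrist7.png

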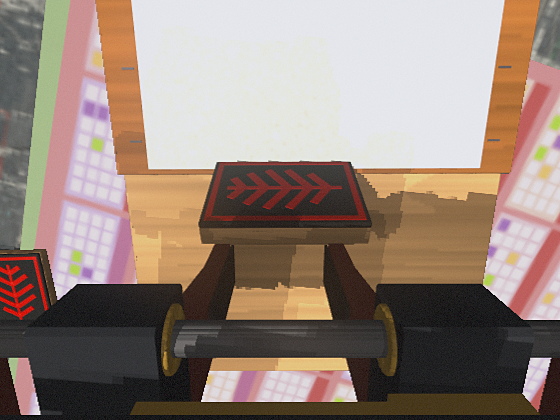

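About 70°. I'll continue mostly forward.

```bash
python3 -m pendant '[[0,-3.8,-1.5,0,0,0,0],[0,-4,-1.2,0,0,0,0],[0,-4,-0.8,0,0,0,0],[0,-4,-0.5,0,0,0,0],[0,-3,0,0,0,0,0]]'
python3 snap.py 8 wrist side
```

```text
time: 9.5
position: [0.5801, 0.0551, 0.0729]
eef_rot: [[-0.996, 0.0, 0.091], [-0.091, 0.0, -0.996], [-0.0, -1.0, 0.0]]
contact_force: [-0.2, 0.1, 0.0]
grip_width: 0.0443
9.6 [-15.7  19.1  72.9] [-1.02605035  0.50321031  0.75732719]
```

View pics/wrist8.png

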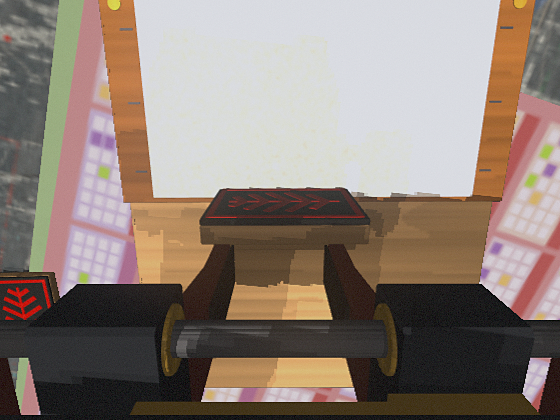

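View pics/side8.png

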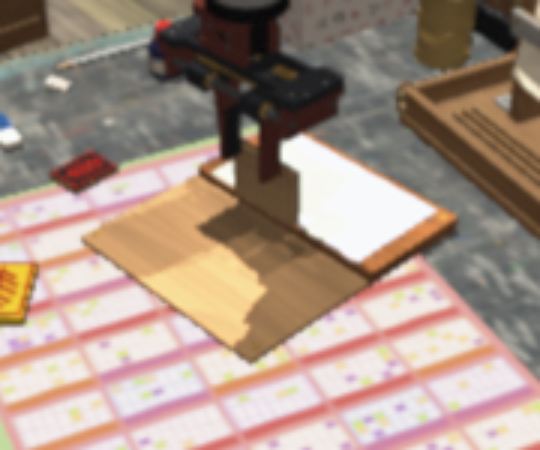

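The block stands almost upright. I'll push it over slowly.

```bash
python3 -m pendant '[[0,-3,0.5,0,0,0,0],[0,-3,0.5,0,0,0,0],[0,-3,0.5,0,0,0,0],[0,-3,0.5,0,0,0,0],[0,-3,0,0,0,0,0]]'
python3 snap.py 9 wrist side
```

```text
time: 10.22
position: [0.5979, 0.0568, 0.074]
eef_rot: [[-0.996, 0.007, 0.091], [-0.091, 0.001, -0.996], [-0.007, -1.0, -0.001]]
contact_force: [-0.0, 0.3, 17.9]
grip_width: 0.0435
10.325 [ 2.6 19.1 74. ] [ 0.69356231 -0.15221443 17.81856189]
```

View pics/side9.png

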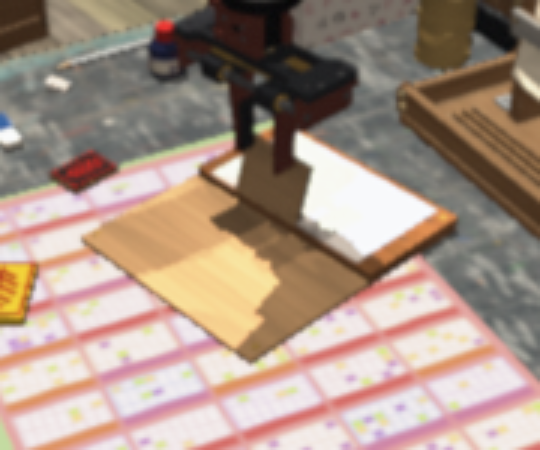

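View pics/wrist9.png

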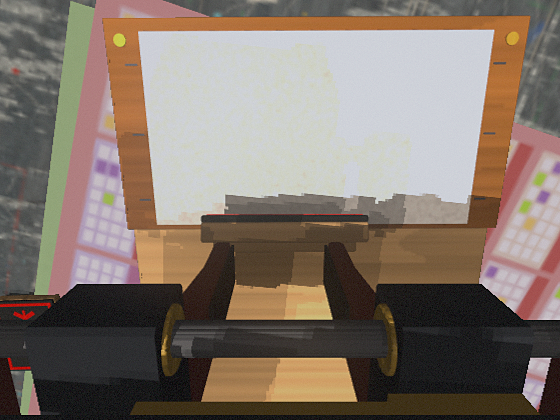

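The block leans forward at about 114°, and the fingertips are pressing down on its upper edge with 18 N. I'll ease up and forward so it falls.

```bash
python3 -m pendant '[[0,0,-2,0,0,0,0],[0,-1,-2,0,0,0,0],[0,-3,-1,0,0,0,0],[0,-3,0,0,0,0,0],[0,0,0,0,0,0,0]]'
python3 snap.py 10 wrist side
```

```text
time: 10.95
position: [0.6017, 0.0571, 0.0756]
eef_rot: [[-0.996, -0.0, 0.091], [-0.091, -0.0, -0.996], [0.0, -1.0, 0.0]]
contact_force: [-0.6, -1.2, 0.3]
grip_width: 0.0445
11.05 [ 5.8 19.  75.7] [0.23599177 0.05413803 0.4004996 ]
```

View pics/side10.png

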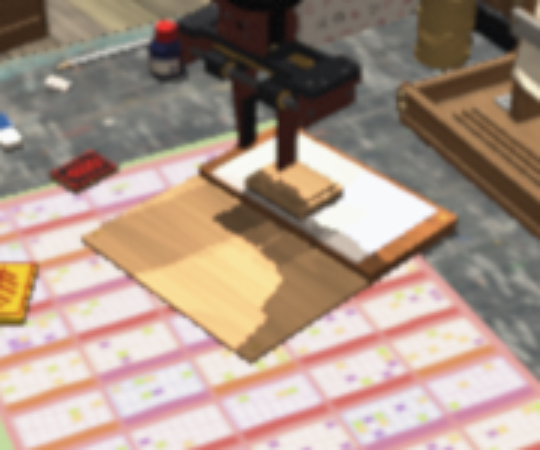

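View pics/wrist10.png

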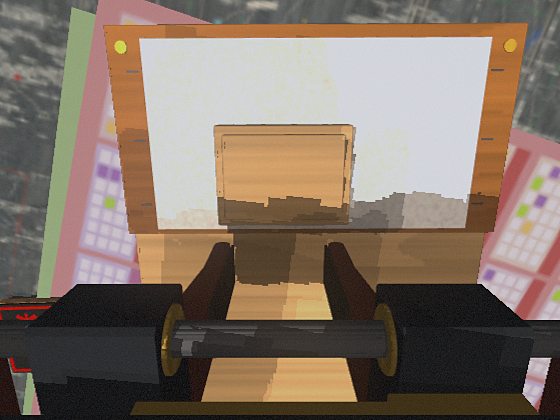

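It's flipped, and the pale back shows at (214–354, 125–224) on the sheet. Next I'll measure flatness and centre.

Run:
```python
from h import *
c=dict(np.load("pics/wrist10.npz"));K=c["K"]
for p in[(214,125),(354,125),(352,223),(219,223)]:print(np.round(brd(onz(c,*p,.030)),1))
v,u=np.mgrid[140:215:3,228:342:3];v=v.ravel();u=u.ravel();d=c["depth"][v,u]
P=np.c_[(u-K[0,2])/K[0,0]*d,(v-K[1,2])/K[1,1]*d,d]@c["orientation"].T+c["position"]
B=np.array([brd(p) for p in P]);A=np.c_[B[:,:2],np.ones(len(B))];k=np.linalg.lstsq(A,B[:,2],rcond=None)[0]
print("tilt",np.degrees(k[:2]),"z",np.median(B[:,2]),"cen",B.mean(0))
```

```text
[69.9 57.1 30. ]
[ 69.8 -22.1  30. ]
[ 11.6 -24.1  30. ]
[11.7 57.  30. ]
tilt [13.6413176   0.46697982] z 34.0502688863884 cen [41.42174648 17.81647587 35.12300632]
```

```bash
python3 snap.py 11 wrist
python3 - <<'E'
from h import *
for f in("10","11"):
    c=dict(np.load(f"pics/wrist{f}.npz"));K=c["K"]
    v,u=np.mgrid[140:215:3,228:342:3];v=v.ravel();u=u.ravel();d=c["depth"][v,u]
    P=np.c_[(u-K[0,2])/K[0,0]*d,(v-K[1,2])/K[1,1]*d,d]@c["orientation"].T+c["position"]
    B=np.array([brd(p) for p in P]);r=abs(B[:,2]-np.median(B[:,2]))<8
    for _ in range(4):
        A=np.c_[B[:,:2],np.ones(len(B))];k=np.linalg.lstsq(A[r],B[r,2],rcond=None)[0];r=abs(B[:,2]-A@k)<2
    print("tilt",np.degrees(k[:2]),r.mean(),[ (x,round(float(np.median(B[abs(B[:,0]-x)<4,2])),1)) for x in(20,30,40,50,60)])
E
```

```text
11.1 [ 5.8 19.  75.7] [ 0.1437275  -0.09678982  0.36657065]
tilt [0.00864897 0.04513857] 0.9926315789473684 [(20, 34.1), (30, 34.0), (40, 34.2), (50, 33.9), (60, 34.1)]
tilt [0.00659114 0.05454642] 0.9957894736842106 [(20, 34.1), (30, 34.0), (40, 34.1), (50, 34.1), (60, 34.0)]
```

Flat, top at 34 mm, centre about (41, 17). I'll close the fingers and go over the middle.

```bash
python3 -m pendant '[[-1,-10,0,0,0,0,0],[-1,-12,0,1,0,0,0],[-1,-13,0,1,0,0,0],[-1,0,0,0,0,0,0],[-1,0,0,0,0,0,0]]' 10
python3 -m pendant '[[-1,0,10,0,0,0,0],[-1,0,10,0,0,0,0],[-1,0,10,0,0,0,0],[-1,0,5,0,0,0,0],[-1,0,0,0,0,0,0]]'
python3 snap.py 12 wrist
```

```text
time: 11.72
position: [0.6364, 0.0582, 0.0756]
eef_rot: [[-0.996, -0.001, 0.09], [-0.09, -0.0, -0.996], [0.001, -1.0, 0.0]]
contact_force: [0.1, 0.1, -0.2]
grip_width: 0.0006
time: 12.35
position: [0.6364, 0.0582, 0.0404]
eef_rot: [[-0.996, -0.001, 0.091], [-0.091, -0.0, -0.996], [0.001, -1.0, 0.0]]
contact_force: [-0.1, -0.2, 0.5]
grip_width: 0.0006
12.4 [41.  16.9 40.8] [-0.12362068 -0.22376244 -0.25594223]
```

View pics/wrist12.png

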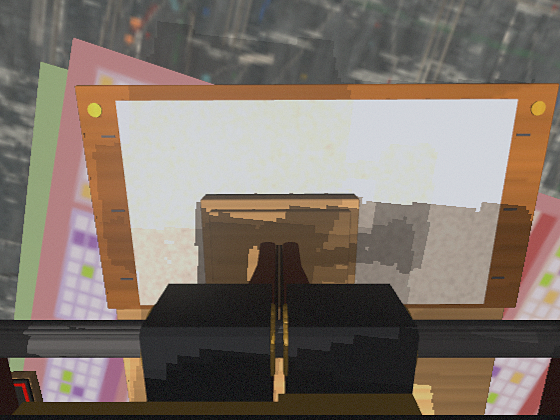

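The closed fingertips are over the block's middle, at (280,245). Now I'll press.

```bash
python3 -m pendant '[[-1,0,3,0,0,0,0],[-1,0,2,0,0,0,0],[-1,0,1,0,0,0,0],[-1,0,1,0,0,0,0],[-1,0,0,0,0,0,0]]'
python3 -m pendant '[[-1,0,1,0,0,0,0],[-1,0,0.5,0,0,0,0],[-1,0,0,0,0,0,0],[-1,0,0,0,0,0,0],[-1,0,0,0,0,0,0]]'
```

```text
time: 13.02
position: [0.6368, 0.0583, 0.0354]
eef_rot: [[-0.996, 0.0, 0.091], [-0.091, 0.001, -0.996], [-0.0, -1.0, -0.0]]
contact_force: [-4.6, -0.3, 11.5]
grip_width: 0.0004
time: 13.65
position: [0.6368, 0.0583, 0.0353]
eef_rot: [[-0.996, 0.001, 0.09], [-0.09, 0.001, -0.996], [-0.001, -1.0, -0.001]]
contact_force: [-8.7, -1.0, 23.0]
grip_width: 0.0004
```

23 N held for over 0.3 s. I'll draw clear.

```bash
python3 -m pendant '[[-1,0,-2,0,0,0,0],[-1,0,-3,0,0,0,0],[-1,0,-15,0,0,0,0],[-1,0,-30,0,0,0,0],[-1,0,-30,0,0,0,0]]'
python3 -m pendant '[[-1,20,-20,0,0,0,0],[-1,20,-20,0,0,0,0],[-1,20,0,0,0,0,0],[-1,0,0,0,0,0,0],[-1,0,0,0,0,0,0]]'
python3 snap.py 13 wrist side scene
python3 - <<'E'
from h import *
c=dict(np.load("pics/wrist13.npz"));K=c["K"]
v,u=np.mgrid[0:420,0:560];v=v.ravel();u=u.ravel();d=c["depth"][v,u]
P=np.c_[(u-K[0,2])/K[0,0]*d,(v-K[1,2])/K[1,1]*d,d]@c["orientation"].T+c["position"]
B=np.array([brd(p) for p in P]);r=(abs(B[:,2]-34.5)<2.5)&(abs(B[:,0]-45)<60)&(abs(B[:,1]-17)<80)
b=B[r];print(r.sum(),"x",np.percentile(b[:,0],[1,99]),"y",np.percentile(b[:,1],[1,99]))
A=np.c_[b[:,:2],np.ones(len(b))];print(np.degrees(np.linalg.lstsq(A,b[:,2],rcond=None)[0][:2]))
E
```

```text
time: 14.28
position: [0.6368, 0.0582, 0.1139]
eef_rot: [[-0.996, 0.0, 0.091], [-0.091, -0.0, -0.996], [-0.0, -1.0, 0.0]]
contact_force: [0.5, -0.1, 0.1]
grip_width: 0.0004
time: 14.9
position: [0.5777, 0.0531, 0.1529]
eef_rot: [[-0.996, 0.001, 0.091], [-0.091, 0.0, -0.996], [-0.001, -1.0, -0.0]]
contact_force: [0.1, -0.7, 0.5]
grip_width: 0.0002
15.05 [-18.5  17.1 152.2] [ 0.84660554  0.55392857 -0.58962066]
6026 x [15.11884706 64.60645327] y [-15.95385442  52.32158743]
[-0.07416793  0.02456401]
```

View pics/wrist13.png

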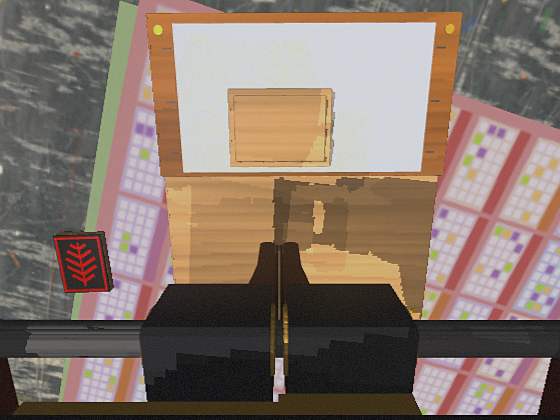

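View pics/side13.png

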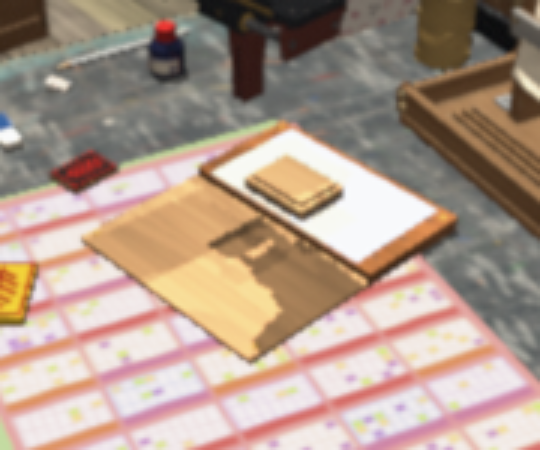

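The block lies flat on the sheet at (280,127) in the wrist view, centred about (40, 18) mm in the board frame. The arm is clear, so I'm handing in.

```bash
python3 -c "
from plant import ctrl
print(ctrl.finish_job())"
```

```text
the job is handed in; nothing more can be done
None
```

The block was flipped onto the sheet, pressed, and handed in at about 15 s of the 54 s allowed; hand-in reports no verdict.

**What I did:** I pushed the block square against the step with the two half-open fingers. Lifting its near edge by friction along an arc tipped it through 7°, 26°, 43° and 70°, and it fell carved face down onto the sheet. I then pressed the middle of its back with the closed fingertips at up to 23 N, holding it well past the required 0.15 s, and drew clear.

**Last checks:**
- **Block position:** the back is flat to within 0.1°, with its top at about 34 mm. The centre is about 40 mm beyond the step and 18 mm to the side.
- **Other things on the table:** I never moved near the bystanders, and those in the final side view looked undisturbed. I did not measure their positions again.

**Disagreements:**
- **Flatness fit:** my first fit gave a false 13.6° tilt from stray depth points. Refitting without them on that picture and a second one gave 0°.
- **Block height:** the first two-view measurement came out 5 to 9 mm low, because the colour mask included the block's side walls. The depth image gave 25.6 mm, against the expected 26 mm.
- **Contact during the flip:** just past upright the fingertips pressed down on the block's edge with about 18 N. Easing the tool up let it fall over.

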